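Cure two edges of a resin clock blank at the edge lamp and park it

TASK

Cure two edges of the blue resin clock blank at the UV edge lamp, sliding it flat on the bench and never lifting it: first push its white-striped edge squarely and centrally against the lamp's spring plate until the plate is fully home and keep it there for at least a second, then draw it off so that the plate springs out, turn it a quarter turn and do the same with the orange-striped edge. Finally slide the blank into the bent metal bracket so that it sits snug and flush against both legs, let go and leave it there; leave the cup, the bottle and the pot of sticks alone.

Things in the scene. Friction and masses are not known exactly. Their poses are not given: they have to be found in the camera images.
- casting: Loose dark-blue square resin clock blank, 116 x 116 x 24 mm, 0.2 to 0.4 kg, flat on the bench, with a square pocket in its top. Origin: centre of its underside. x points to the white-striped edge, y to the orange-striped edge (a quarter turn counterclockwise from white, seen from above), z up. Stripes: 12 mm wide, on top. Its underside must never be over 10 mm off the bench.
- pocket (a point): Centre of the floor of the blank's clockwork pocket, 8 mm above the blank's underside. The pocket is 64 x 64 mm, 16 mm deep, open at the top, sides parallel to the outer edges, walls 26 mm wide. The blank can be pushed from outside, hooked or spread from inside the pocket, or pinched by a wall.
- white_edge (a point): Middle of the outer face of the white-striped edge, 58 mm from the blank's centre along its x, 12 mm above its underside.
- orange_edge (a point): Middle of the outer face of the orange-striped edge, 58 mm from the blank's centre along its y, 12 mm above its underside.
- lamp: UV edge lamp fixed to the bench, left or right of the bracket: white housing 150 mm wide (y), 70 deep, 46 high, with a sprung aluminium plate with a violet line in front. Origin: on the bench under the middle of the released plate's front face. x points from the plate into the housing (push direction), y along the plate. The housing starts at x = 20 mm.
- plate (a joint): Travel of the spring plate into the lamp, in m: 0 fully out, 0.010 fully home against a firm stop. The spring takes about 1.5 N to start and 5 N to be fully home, and pushes the plate out again when released. Above 0.008 counts as home.
- plate_face (a point): Middle of the front face of the spring plate (104 mm wide, 36 mm high, 3 to 39 mm above the bench), 21 mm above the bench; moves with the plate along the lamp's x.
- bracket: Fixed bent aluminium corner, two upright legs 4 mm thick, 36 mm high. Origin: on the bench, where the blank's centre lies when it touches both legs. Back leg: inner face at x = 58 mm, from y = -62 to 60. Side leg: inner face at y = -58 mm, from x = -40 to 62. Open to -x and +y; x points roughly away from the robot. A flat foot lies behind the back leg.
- cup: Red plastic cup, loose, 90 mm across, 115 mm high; origin at the centre of its base. Bystander.
- pigment: Small green pigment bottle, loose, 36 mm across, 75 mm high; origin at the centre of its base. Bystander.
- sticks: Yellow square pot, loose, 75 x 90 mm, 85 mm high, with wooden stir sticks reaching 155 mm; origin at the centre of its base. Bystander.
Not all that is in view belongs to the job. What is shaped like the lamp but green is not meant.

How it is judged:
By the outcome, as a careful person would: the job done as asked, in the order asked, and still so for the second after the job is handed in, with the robot touching nothing.
It also fails if it takes over 72 s, if anything falls off the work surface, if the arm or the gripper's body presses on something with over 40 N, if the wrist force passes 120 N, or if a joint passes its speed limit or range.

ROBOT

A 7-joint arm with a two-finger parallel gripper is mounted at the origin on the work surface. World frame = base frame: x ahead of the robot, y to its left, z up, the work surface at z = 0. Lengths are in mm, angles in rad, forces in N, time in s.
With the tool pointing down it reaches from about 350 to 900 mm from the base axis. Payload 19.9 kg.
Tool frame: the origin (TCP) lies on the centre line of the jaws, within the pads' length; the fingertips stand 17 mm ahead of it and the grasp point (between the pads) lies 2 mm behind it (env.tip_reach is the distance from the TCP to the fingertips, in mm); y points along the fingers, x is the direction in which the jaws open and shut, and the axes are right-handed (so a half turn about y gives the same grasp; the last joint's range is limited). The gripper opens to 85 mm and grips with 20 to 120 N. Pads are 22 mm wide; open, the fingers measure 114 mm over their backs; the gripper's body (76 mm by 85 mm) begins 54 mm behind the grasp point. The pads swing forward as they close: fully open they stand 13 mm farther back than shut.
Start: joints at [1.298, 0.417, -0.01, 1.614, 0.005, 1.111, -0.053], TCP at [143.578, -608.267, 248.26] pointing down, gripper open.
Joint ranges: [-2.81, 2.81], [-0.39, 2.02], [-1.27, 1.25], [0.06, 2.57], [-1.19, 4.33], [0.19, 2], [-2.82, 2.82]. Speed limits (rad/s): [1.89, 1.89, 2.39, 2.39, 3.01, 3.01, 3.01].

INTERFACE

Orientations are given as [roll, pitch, yaw] about the fixed x, y, z axes, in that order (R = Rz(yaw) Ry(pitch) Rx(roll)).
In Python, from plant import env gives the robot as it stands.
- The arm moves only by the shell command python3 -m jog 'ROWS' [FORCE]. ROWS is JSON, a list of rows, each an object with "jaw": the opening in per cent of the stroke, from 0 (shut) to 100 (fully open); "linear": the shift along the tool's x, y, z in m, a list of three; "twist": the turn about the tool's y in degrees. In form: [{"jaw": jaw, "linear": [dx, dy, dz], "twist": twist}, ...]. A call has 1 to 10 rows; each row shifts and turns the commanded pose from where the row before left it, along the tool's axes as they then stand; what a row does not reach is not made up. A row lasts 1/10 s, in which the tool goes at most 50 mm and 8.59 degrees, less where a joint would pass 70% of its speed; a pose out of reach is approached as far as the arm can. A call is refused whole if a number of a shift passes 0.05 or a number of a turn 8.59, either way. A call with a gripper value outside its range is refused whole. The fingers move at their own pace and stop on an object; FORCE is the grip in N (left out, the last holds). Time passes only in rows, so rows that do not move let the fingers close. It gives the time, the measured TCP pose, the force and the opening at its end, in the units of the state.
- env.state(): the state, without advancing time (a new reading comes with each control period).
- env.camera(name): name is "scene" or "top"; returns a dict with "img" (400x640x3 uint8, blue, green, red), "K" (3x3 intrinsics, pixels), "D" ([k1, k2, p1, p2, k3] as OpenCV has them; the pictures are not rectified), "T" (4x4, takes a point from camera to world coordinates). Camera axes: x right, y down, z forward; pixel columns grow to the right and rows downward; lengths in mm; the calibration is good to about 2 mm. A picture is of the moment at which its call begins. There is no depth.
- env.sign_off(): hands the job in, once; it reports no verdict.
Trained networks look in the newest picture that a camera, given by its name, has taken for a name from the list of things; names that differ only in an ending like _2 or _b are one class to them, and where a whole thing is asked for, a point or a joint stands for the part that bears it (a point fixed in the world has none). Each returns a list of dicts, best first, with "confidence" (0 to 1); they miss things now and then, are a little off and sometimes report something else, mostly with a low value. They report only what shows in the picture. A call takes as long as a camera call. They do not tell look-alikes from the thing itself.
- env.spot_in(camera, name): "location" ([row, column] in pixels, amid what is visible of it).
- env.silhouettes(camera, name): "pixels" (400x640 bool, what is visible of it) and "location" ([row, column] in pixels, amid what is visible of it).
The state is a dict: "t": time; "joint_positions": joint angles; "qd": joint speeds; "joint_efforts": joint torques, N m; "tcp_pos": TCP position; "eef_rot": TCP orientation; "force": force on the tool from outside, world axes, zero at the start; "wrist_torque": the same for the moment, N m; "grip_width": finger opening in mm.
Only numpy, scipy, OpenCV 4.12 (cv2) and the standard library are available. Lean on these libraries where they do the work, as an engineer would, in place of code of your own. Each camera call takes 0.05 s, during which the arm holds its last target. There are 200 camera calls.

## Working session

There is one attempt and no reset: what is moved stays moved. The work goes in short steps, Python scripts to look and compute and a shell command to move; the robot and the scene stay as the last step left them, time stands still between calls to the robot, and variables do not carry over. Pictures are saved under pics/ and viewed, about 8 in all and at most 12, crops included, and the job is handed in when it is done.

```bash
ls; mkdir -p pics; python3 - <<'E'
from plant import env
import cv2,numpy as np
s=env.state();print({k:np.round(v,3).tolist() for k,v in s.items()}, env.tip_reach)
for c in("scene","top"):
    d=env.camera(c);cv2.imwrite(f"pics/{c}0.png",d["img"]);print(c,np.round(d["K"],1).tolist(),d["D"],np.round(d["T"],3).tolist())
    for n in("casting","lamp","bracket","cup","pigment","sticks","plate","pocket"):
        print(n,[(np.round(r["location"]).tolist(),round(r["confidence"],2)) for r in env.spot_in(c,n)])
E
```

```text
pics
{'t': 0.0, 'joint_positions': [1.297, 0.418, -0.01, 1.614, 0.005, 1.111, -0.053], 'qd': [-0.001, -0.002, 0.002, -0.001, 0.001, 0.002, 0.001], 'joint_efforts': [0.002, -86.445, 0.68, -43.489, 0.019, 0.007, 0.0], 'tcp_pos': [143.499, -607.945, 247.655], 'eef_rot': [-1.571, 0.001, -1.339], 'force': [1.276, 1.114, 0.377], 'wrist_torque': [0.049, 0.008, -0.031], 'grip_width': 85.526} 17.0
scene [[412.0, 0.0, 322.1], [0.0, 412.0, 204.9], [0.0, 0.0, 1.0]] [-0.04077707  0.          0.          0.          0.        ] [[-0.152, 0.693, -0.705, 1187.032], [0.988, 0.094, -0.12, 106.018], [-0.017, -0.715, -0.699, 783.349], [0.0, 0.0, 0.0, 1.0]]
casting [([215.0, 341.0], 0.88)]
lamp [([164.0, 233.0], 0.85), ([290.0, 236.0], 0.79), ([170.0, 414.0], 0.56)]
bracket [([311.0, 384.0], 0.64)]
cup [([236.0, 513.0], 0.64)]
pigment [([300.0, 313.0], 0.8)]
sticks [([223.0, 145.0], 0.72)]
plate [([271.0, 235.0], 0.66), ([152.0, 238.0], 0.51), ([302.0, 314.0], 0.19)]
pocket [([216.0, 342.0], 0.92)]
top [[484.8, 0.0, 313.7], [0.0, 484.8, 202.0], [0.0, 0.0, 1.0]] [-0.07540106  0.          0.          0.          0.        ] [[0.033, -0.977, 0.209, 196.797], [-0.999, -0.032, 0.011, -21.187], [-0.004, -0.209, -0.978, 1373.059], [0.0, 0.0, 0.0, 1.0]]
casting [([215.0, 303.0], 0.74)]
lamp [([130.0, 376.0], 0.88), ([275.0, 421.0], 0.86), ([283.0, 230.0], 0.57)]
bracket [([131.0, 262.0], 0.91), ([125.0, 314.0], 0.26)]
cup [([189.0, 156.0], 0.73)]
pigment [([124.0, 318.0], 0.55)]
sticks [([176.0, 471.0], 0.88)]
plate [([219.0, 302.0], 0.66), ([291.0, 423.0], 0.65), ([301.0, 229.0], 0.54), ([145.0, 376.0], 0.52), ([129.0, 260.0], 0.21)]
pocket [([219.0, 302.0], 0.7), ([186.0, 158.0], 0.17)]
```

View pics/top0.png

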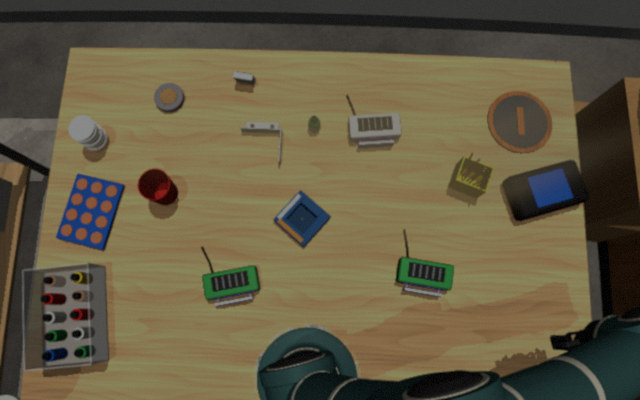

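View pics/scene0.png

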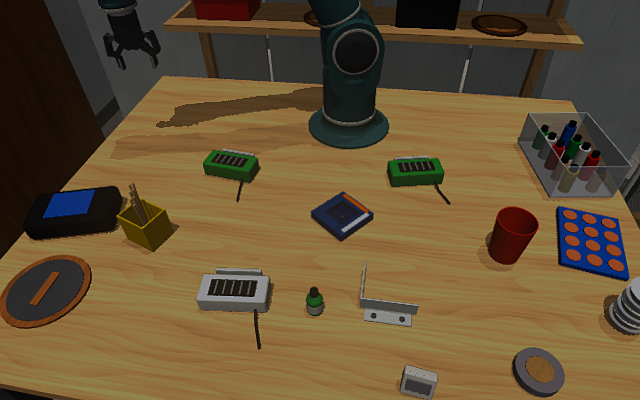

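The white lamp (top 130,376; scene 290,236) is the one to use. The green look-alikes are at top (275,421) and (283,230). The blank is at top (215,303); the blue pad (212,90) and the black device with a blue screen (190,550) could be mistaken for it. The bracket is at top (131,262), and the bottle (124,318) stands between bracket and lamp. Next I fit poses from the silhouettes.

```bash
cat > h.py <<'E'
from plant import env
import cv2,numpy as np
from scipy.optimize import minimize
def proj(d,P):
    M=np.linalg.inv(d["T"]);r,_=cv2.Rodrigues(M[:3,:3])
    return cv2.projectPoints(np.float64(P).reshape(-1,3),r,M[:3,3],d["K"],np.float64(d["D"]))[0].reshape(-1,2)
def ground(d,rc,z):
    p=cv2.undistortPoints(np.float64([[rc[::-1]]]),d["K"],np.float64(d["D"]))[0,0]
    v=d["T"][:3,:3]@[p[0],p[1],1];o=d["T"][:3,3];return o+v*(z-o[2])/v[2]
BOX={"casting":[(-58,58,-58,58,0,24)],"lamp":[(20,90,-75,75,0,46),(0,20,-52,52,3,39)],
 "bracket":[(58,62,-62,60,0,36),(-40,62,-62,-58,0,36)],}
def corners(b,p):
    x0,x1,y0,y1,z0,z1=b;P=np.array([(x,y,z) for x in(x0,x1) for y in(y0,y1) for z in(z0,z1)],float)
    c,s=np.cos(p[2]),np.sin(p[2]);return np.c_[c*P[:,0]-s*P[:,1]+p[0],s*P[:,0]+c*P[:,1]+p[1],P[:,2]]
def render(d,name,p,S=4):
    m=np.zeros((400*S,640*S),np.uint8)
    for b in BOX[name]:
        h=cv2.convexHull(np.float32(proj(d,corners(b,p))));cv2.fillConvexPoly(m,np.int32(np.round(((h+.5)*S-.5)*16)),255,shift=4)
    return cv2.resize(m,(640,400),interpolation=cv2.INTER_AREA)/255.
def fit(name,views,p0):
    def cost(q):
        p=(q[0],q[1],q[2]/100);return sum(np.abs(cv2.GaussianBlur(render(d,name,p),(0,0),1)-m).sum() for d,m in views)
    vs=views;views=[(d,cv2.GaussianBlur(m.astype(float),(0,0),1)) for d,m in vs]
    r=min((minimize(cost,[p0[0],p0[1],a*100],method="Nelder-Mead",options=dict(initial_simplex=np.array([p0[0],p0[1],a*100])+np.array([[0,0,0],[15,0,0],[0,15,0],[0,0,15]]),xatol=.1,fatol=.1)) for a in p0[2]),key=lambda r:r.fun)
    return r.x[0],r.x[1],r.x[2]/100,r.fun
E
cat > m.py <<'E'
from h import *
import sys
D={c:env.camera(c) for c in("top","scene")}
t0={"casting":((215,303),(215,341),24,[.6,1.0]),"lamp":((130,376),(290,236),40,[-.1,.1]),"bracket":((131,262),(311,384),20,[-.1,.1])}
T={}
for n,(a,b,z,ang) in t0.items():
    V=[]
    for c,rc in(("top",a),("scene",b)):
        L=[m for m in env.silhouettes(c,n) if np.hypot(*(np.array(m["location"])-rc))<25]
        if L: V.append((D[c],L[0]["pixels"]))
        else: print("miss",c,n)
    g=ground(D["top"],a,z)
    for W in (V,V[:1],V[1:]):
        if W: r=fit(n,W,(g[0],g[1],ang));print(n,np.round(r,3),sum(m.sum() for d,m in W))
        T.setdefault(n,r)
for c,(r0,r1,c0,c1),k in(("top",(95,260,220,420),4),("scene",(180,340,190,430),3)):
    S=D[c]["img"][r0:r1,c0:c1];im=cv2.resize(S,None,fx=k,fy=k,interpolation=cv2.INTER_CUBIC)
    for n,r in T.items():
        for b in BOX[n]:
            q=corners(b,r);px=(proj(D[c],q)-[c0,r0]+.5)*k-.5
            for i in range(8):
                for j in range(i):
                    if bin(i^j).count("1")==1: cv2.line(im,*[tuple(int(v) for v in px[w]) for w in(i,j)],(0,255,255),1)
    cv2.imwrite(f"pics/{c}1.png",im[:600])
for n,c in (("pigment","top"),("cup","top"),("sticks","top")):
    l=env.spot_in(c,n);print(n,[np.round(ground(D[c],x["location"],40)).tolist() for x in l[:1]])
E
python3 m.py
```

```text
casting [439.639  29.769   0.879 200.66 ] 3418
casting [440.926  28.672   0.874  67.898] 1674
casting [437.13   30.017   0.879  85.795] 1744
lamp [ 6.60751e+02 -1.78934e+02  8.60000e-02  4.40518e+02] 4708
lamp [ 6.61126e+02 -1.79562e+02  8.40000e-02  1.49784e+02] 1694
lamp [ 6.60259e+02 -1.77769e+02  9.70000e-02  2.82771e+02] 3014
bracket [6.41158e+02 1.59850e+02 3.00000e-03 9.09220e+02] 1717
bracket [6.42689e+02 1.60448e+02 4.00000e-02 2.25819e+02] 441
bracket [6.41085e+02 1.59761e+02 5.00000e-03 6.80250e+02] 1276
pigment [[711.0, 3.0, 40.0]]
cup [[510.0, 443.0, 40.0]]
sticks [[563.0, -450.0, 40.0]]
```

View pics/top1.png

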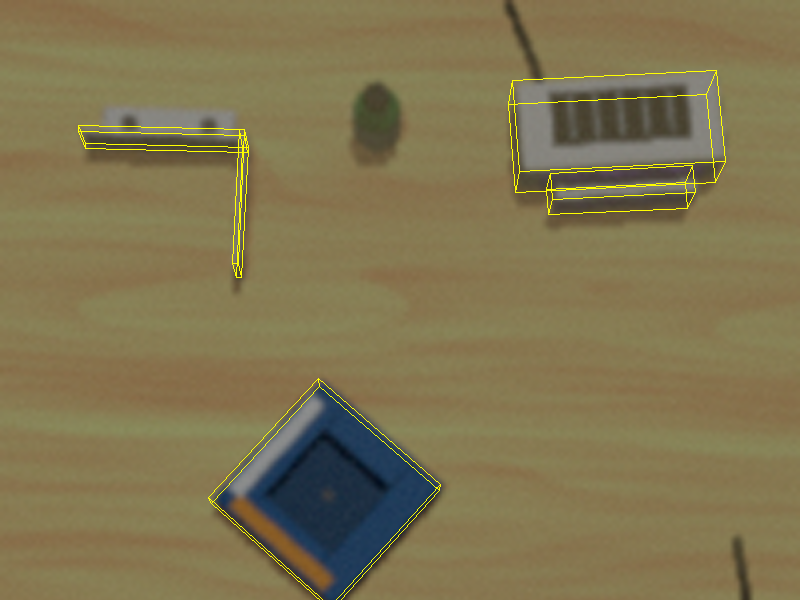

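View pics/scene1.png

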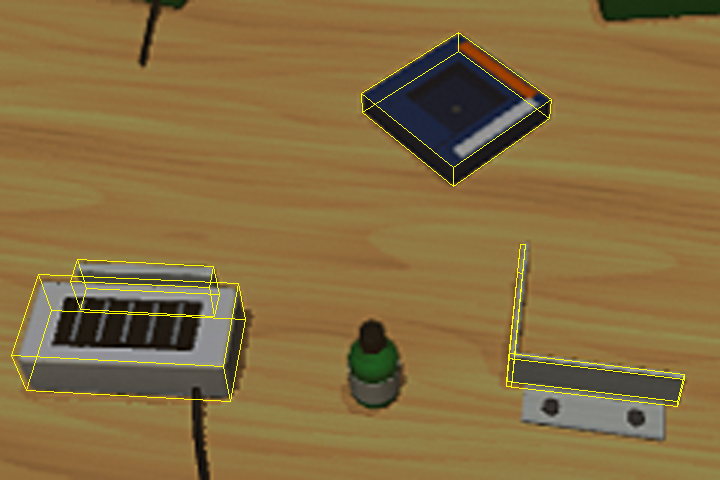

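The boxes lie on the blank (top1 325,490) and on the lamp (top1 615,140). The bracket fit is slightly off in yaw because its foot isn't modelled, so I'll refit it. First I turn the tool to the blank's yaw (0.879) with the jaws shut.

```bash
cat > go.py <<'E'
# python3 go.py x y z yaw : tool-frame shift (mm) and twist (deg) from measured pose; shift in current axes, before twist
from h import *
import sys
s=env.state();t=[float(a) for a in sys.argv[1:]]
psi=s["eef_rot"][2];d=np.array(t[:3])-s["tcp_pos"]
print("t",round(s["t"],2),"tcp",np.round(s["tcp_pos"],1),"rot",np.round(s["eef_rot"],3),"F",np.round(s["force"],1),"w",round(s["grip_width"],1))
def sh(psi): return np.round([np.cos(psi)*d[0]+np.sin(psi)*d[1],-d[2],-np.sin(psi)*d[0]+np.cos(psi)*d[1]],1)
print("shift now axes",sh(psi),"shift after-twist axes",sh(t[3]),"twist",np.round(-np.degrees((t[3]-psi+np.pi)%(2*np.pi)-np.pi),2))
E
python3 -m jog '[{"jaw":0,"linear":[0,0,0],"twist":-8.59},{"jaw":0,"linear":[0,0,0],"twist":-8.59},{"jaw":0,"linear":[0,0,0],"twist":-8.59},{"jaw":0,"linear":[0,0,0],"twist":-8.59},{"jaw":0,"linear":[0,0,0],"twist":-8.59},{"jaw":0,"linear":[0,0,0],"twist":-8.59},{"jaw":0,"linear":[0,0,0],"twist":-8.59},{"jaw":0,"linear":[0,0,0],"twist":-8.59},{"jaw":0,"linear":[0,0,0],"twist":-8.59},{"jaw":0,"linear":[0,0,0],"twist":-8.59}]' 40
python3 -m jog '[{"jaw":0,"linear":[0,0,0],"twist":-8.59},{"jaw":0,"linear":[0,0,0],"twist":-8.59},{"jaw":0,"linear":[0,0,0],"twist":-8.59},{"jaw":0,"linear":[0,0,0],"twist":-8.59},{"jaw":0,"linear":[0,0,0],"twist":-6.8},{"jaw":0,"linear":[0,0,0],"twist":0}]'
python3 go.py 439.6 29.8 120 0.879
```

```text
t: 2.45
tcp_pos: [143.5, -608.3, 248.3]
eef_rot: [-1.571, 0.0, 0.166]
force: [0.7, -0.5, 0.4]
grip_width: -0.2
t: 3.05
tcp_pos: [143.4, -608.3, 248.2]
eef_rot: [-1.571, -0.0, 0.881]
force: [-1.7, 0.6, -0.2]
grip_width: -0.1
t 3.05 tcp [ 143.4 -608.3  248.2] rot [-1.571 -0.     0.881] F [-1.7  0.6 -0.2] w -0.1
shift now axes [680.6 128.2 177.9] shift after-twist axes [680.4 128.2 178.9] twist 0.09
```

```bash
cat > b.py <<'E'
from h import *
D={c:env.camera(c) for c in("top","scene")};V={}
for c,rc in(("top",(131,262)),("scene",(311,384))):
    V[c]=[(D[c],m["pixels"]) for m in env.silhouettes(c,"bracket") if np.hypot(*(np.array(m["location"])-rc))<25][:1]
for f in((-45,45,30),(-50,50,30),(-40,40,30),(-45,45,25),(-45,50,30),(-50,45,30)):
    BOX["bracket"]=BOX["bracket"][:2]+[(62,62+f[2],f[0],f[1],0,4)]
    for W in (V["top"]+V["scene"],V["top"],V["scene"]): print(f,np.round(fit("bracket",W,(641,160,[-.05,.05])),3))
E
python3 b.py
```

```text
(-45, 45, 30) [6.39262e+02 1.60909e+02 8.00000e-03 3.21676e+02]
(-45, 45, 30) [ 6.38872e+02  1.58989e+02 -9.00000e-03  1.20934e+02]
(-45, 45, 30) [6.39521e+02 1.59745e+02 9.00000e-03 1.95924e+02]
(-50, 50, 30) [6.38927e+02 1.60248e+02 3.00000e-03 2.77839e+02]
(-50, 50, 30) [ 6.38682e+02  1.61229e+02 -1.50000e-02  1.09540e+02]
(-50, 50, 30) [6.39308e+02 1.59591e+02 8.00000e-03 1.63313e+02]
(-40, 40, 30) [6.39585e+02 1.60595e+02 8.00000e-03 3.89752e+02]
(-40, 40, 30) [ 6.38868e+02  1.60201e+02 -9.00000e-03  1.37446e+02]
(-40, 40, 30) [6.39872e+02 1.60026e+02 9.00000e-03 2.46733e+02]
(-45, 45, 25) [6.41440e+02 1.60836e+02 9.00000e-03 3.25615e+02]
(-45, 45, 25) [6.40733e+02 1.60909e+02 3.00000e-02 1.29806e+02]
(-45, 45, 25) [6.41459e+02 1.61018e+02 7.00000e-03 1.88241e+02]
(-45, 50, 30) [6.39533e+02 1.58765e+02 3.00000e-03 3.01680e+02]
(-45, 50, 30) [ 6.38761e+02  1.58559e+02 -4.00000e-03  1.13949e+02]
(-45, 50, 30) [6.39603e+02 1.59401e+02 2.00000e-03 1.81848e+02]
(-50, 45, 30) [6.39116e+02 1.61074e+02 5.00000e-03 2.92196e+02]
(-50, 45, 30) [ 6.38896e+02  1.62097e+02 -1.10000e-02  1.14656e+02]
(-50, 45, 30) [6.39470e+02 1.60918e+02 7.00000e-03 1.72924e+02]
```

```bash
python3 -m jog '[{"jaw":0,"linear":[0.0425,0.008,0.0112],"twist":0},{"jaw":0,"linear":[0.0425,0.008,0.0112],"twist":0},{"jaw":0,"linear":[0.0425,0.008,0.0112],"twist":0},{"jaw":0,"linear":[0.0425,0.008,0.0112],"twist":0},{"jaw":0,"linear":[0.0425,0.008,0.0112],"twist":0},{"jaw":0,"linear":[0.0425,0.008,0.0112],"twist":0},{"jaw":0,"linear":[0.0425,0.008,0.0112],"twist":0},{"jaw":0,"linear":[0.0425,0.008,0.0112],"twist":0}]'
python3 -m jog '[{"jaw":0,"linear":[0.0425,0.008,0.0112],"twist":0},{"jaw":0,"linear":[0.0425,0.008,0.0112],"twist":0},{"jaw":0,"linear":[0.0425,0.008,0.0112],"twist":0},{"jaw":0,"linear":[0.0425,0.008,0.0112],"twist":0},{"jaw":0,"linear":[0.0425,0.008,0.0112],"twist":0},{"jaw":0,"linear":[0.0425,0.008,0.0112],"twist":0},{"jaw":0,"linear":[0.0425,0.008,0.0112],"twist":0},{"jaw":0,"linear":[0.0425,0.008,0.0112],"twist":0},{"jaw":0,"linear":[0,0,0],"twist":0},{"jaw":0,"linear":[0,0,0],"twist":0}]'
python3 go.py 439.6 29.8 60 0.879
```

```text
t: 4.05
tcp_pos: [292.0, -287.8, 184.2]
eef_rot: [-1.571, 0.0, 0.876]
force: [0.8, -1.1, 0.0]
grip_width: -0.5
t: 5.05
tcp_pos: [439.5, 30.8, 120.1]
eef_rot: [-1.57, 0.0, 0.88]
force: [-0.9, 0.5, -0.3]
grip_width: 0.1
t 5.05 tcp [439.5  30.8 120.1] rot [-1.57  0.    0.88] F [-0.9  0.5 -0.3] w 0.1
shift now axes [-0.7 60.1 -0.7] shift after-twist axes [-0.7 60.1 -0.7] twist 0.04
```

```bash
python3 -m jog '[{"jaw":0,"linear":[-0.0007,0.03,-0.0007],"twist":0},{"jaw":0,"linear":[0,0.03,0],"twist":0},{"jaw":0,"linear":[0,0.01,0],"twist":0},{"jaw":0,"linear":[0,0,0],"twist":0}]'
python3 - <<'E'
from h import *
d=env.camera("scene");a=cv2.resize(d["img"][110:260,250:450],None,fx=3,fy=3,interpolation=cv2.INTER_CUBIC)
cv2.imwrite("pics/s2.png",a)
s=env.state();print(s["tcp_pos"]);t=np.array(s["tcp_pos"])-[0,0,17];p=proj(d,[t,[t[0],t[1],8]]);print((p-[250,110])*3)
E
```

```text
t: 5.45
tcp_pos: [439.0, 27.9, 49.8]
eef_rot: [-1.569, 0.001, 0.877]
force: [0.6, -0.7, 1.2]
grip_width: 0.2
[439.64043926  28.18418344  50.74738521]
[[273.56781629 297.11884494]
 [273.10593809 318.00698499]]
```

View pics/s2.png

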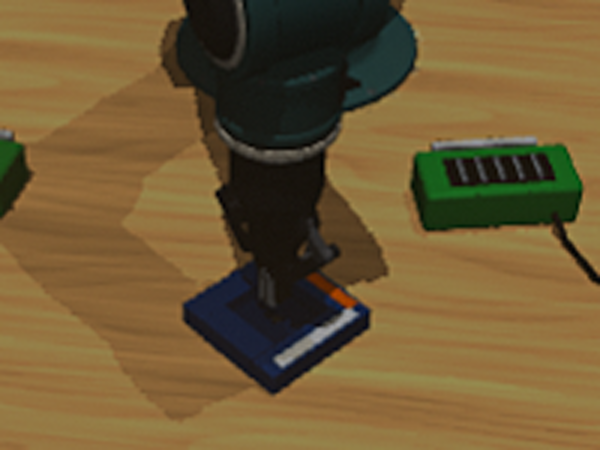

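The shut fingers are over the pocket, with the tips at about (270,305). I descend slowly and then spread.

```bash
python3 -m jog '[{"jaw":0,"linear":[0,0.006,0.001],"twist":0},{"jaw":0,"linear":[0,0.006,0],"twist":0},{"jaw":0,"linear":[0,0.004,0],"twist":0},{"jaw":0,"linear":[0,0.003,0],"twist":0},{"jaw":0,"linear":[0,0.002,0],"twist":0},{"jaw":0,"linear":[0,0,0],"twist":0}]'
python3 -m jog '[{"jaw":30,"linear":[0,0.001,0],"twist":0},{"jaw":30,"linear":[0,0,0],"twist":0},{"jaw":50,"linear":[0,0,0],"twist":0},{"jaw":60,"linear":[0,0,0],"twist":0},{"jaw":60,"linear":[0,0,0],"twist":0},{"jaw":60,"linear":[0,0,0],"twist":0},{"jaw":60,"linear":[0,0,0],"twist":0}]' 30
python3 go.py 439.6 29.8 27 0.879
```

```text
t: 6.1
tcp_pos: [438.8, 29.3, 29.1]
eef_rot: [-1.57, 0.0, 0.879]
force: [0.5, 0.2, 0.1]
grip_width: -0.2
t: 6.8
tcp_pos: [438.8, 29.2, 28.3]
eef_rot: [-1.571, 0.0, 0.879]
force: [-0.1, -1.0, -3.1]
grip_width: 39.1
t 6.8 tcp [438.8  29.2  28.3] rot [-1.571  0.     0.879] F [-0.1 -1.  -3.1] w 39.1
shift now axes [ 0.9  1.3 -0.2] shift after-twist axes [ 0.9  1.3 -0.2] twist -0.03
```

Gripped (39 mm inner opening). Next I turn the blank in place to yaw 0.086.

```bash
python3 -m jog '[{"jaw":60,"linear":[0,0,0],"twist":3},{"jaw":60,"linear":[0,0,0],"twist":6},{"jaw":60,"linear":[0,0,0],"twist":7},{"jaw":60,"linear":[0,0,0],"twist":7},{"jaw":60,"linear":[0,0,0],"twist":7},{"jaw":60,"linear":[0,0,0],"twist":7},{"jaw":60,"linear":[0,0,0],"twist":5},{"jaw":60,"linear":[0,0,0],"twist":3.4},{"jaw":60,"linear":[0,0,0],"twist":0}]'
python3 go.py 573 -186.5 28 0.086
```

```text
t: 7.7
tcp_pos: [438.9, 29.4, 28.3]
eef_rot: [-1.571, -0.0, 0.085]
force: [-0.1, -0.8, -4.2]
grip_width: 39.2
t 7.7 tcp [438.9  29.4  28.3] rot [-1.571 -0.     0.085] F [-0.1 -0.8 -4.2] w 39.2
shift now axes [ 115.2    0.3 -226.5] shift after-twist axes [ 115.     0.3 -226.6] twist -0.03
```

```bash
python3 -m jog '[{"jaw":60,"linear":[0.004,0,-0.008],"twist":0},{"jaw":60,"linear":[0.009,0,-0.0175],"twist":0},{"jaw":60,"linear":[0.009,0,-0.0175],"twist":0},{"jaw":60,"linear":[0.009,0,-0.0175],"twist":0},{"jaw":60,"linear":[0.009,0,-0.0175],"twist":0},{"jaw":60,"linear":[0.009,0,-0.0175],"twist":0},{"jaw":60,"linear":[0.009,0,-0.0175],"twist":0}]'
python3 -m jog '[{"jaw":60,"linear":[0.009,0,-0.0175],"twist":0},{"jaw":60,"linear":[0.009,0,-0.0175],"twist":0},{"jaw":60,"linear":[0.009,0,-0.0175],"twist":0},{"jaw":60,"linear":[0.009,0,-0.0175],"twist":0},{"jaw":60,"linear":[0.009,0,-0.0175],"twist":0},{"jaw":60,"linear":[0.009,0,-0.0175],"twist":0},{"jaw":60,"linear":[0.003,0,-0.008],"twist":0},{"jaw":60,"linear":[0,0,0],"twist":0},{"jaw":60,"linear":[0,0,0],"twist":0}]'
python3 go.py 603 -183.9 28 0.086
cat > look.py <<'E'
from h import *
import sys
tag=sys.argv[1];p=env.state();x,y,yaw=p["tcp_pos"][0],p["tcp_pos"][1],p["eef_rot"][2]
L=(660.75,-178.9,.086);B=(639.5,160,.005)
ims=[]
for c in("top","scene"):
    d=env.camera(c)
    m=[q["pixels"] for q in env.silhouettes(c,"casting")[:1]]
    if m: print(c,"casting sil",m[0].sum())
    ctr=proj(d,[[x+40,y,20]])[0];c0=int(np.clip(ctr[0]-65,0,510));r0=int(np.clip(ctr[1]-65,0,270));k=3
    im=cv2.resize(d["img"][r0:r0+130,c0:c0+130],None,fx=k,fy=k,interpolation=cv2.INTER_CUBIC)
    for n,q,bs in(("casting",(x,y,yaw),BOX["casting"]),("lamp",L,BOX["lamp"][1:]),("bracket",B,BOX["bracket"])):
        for b in bs:
            px=(proj(d,corners(b,q))-[c0,r0]+.5)*k-.5
            for i in range(8):
                for j in range(i):
                    if bin(i^j).count("1")==1 and i&1 and j&1: cv2.line(im,*[tuple(int(v) for v in px[w]) for w in(i,j)],(0,255,255),1)
    ims.append(im)
cv2.imwrite(f"pics/{tag}.png",np.hstack(ims))
E
python3 look.py l1
```

```text
t: 8.4
tcp_pos: [506.9, -79.9, 28.2]
eef_rot: [-1.571, 0.0, 0.088]
force: [0.5, 0.6, -3.6]
grip_width: 39.2
t: 9.3
tcp_pos: [572.5, -185.7, 28.1]
eef_rot: [-1.57, 0.0, 0.087]
force: [-0.2, -0.2, -3.1]
grip_width: 39.1
t 9.3 tcp [ 572.5 -185.7   28.1] rot [-1.57   0.     0.087] F [-0.2 -0.2 -3.1] w 39.1
shift now axes [30.5  0.1 -0.8] shift after-twist axes [30.5  0.1 -0.8] twist 0.05
top casting sil 679
scene casting sil 1540
```

View pics/l1.png

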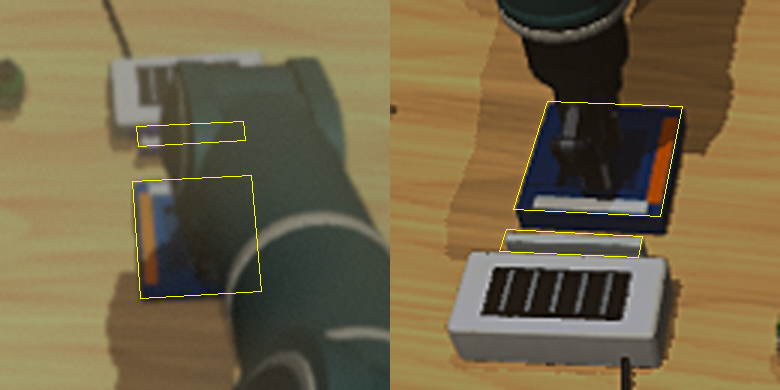

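The blank follows the tool, with its white edge (scene crop 590,205) facing the plate (572,240). It sits perhaps 1–2 mm to +y, so I correct slightly and advance.

```bash
python3 -m jog '[{"jaw":60,"linear":[0.006,0,-0.001],"twist":0},{"jaw":60,"linear":[0.008,0,-0.001],"twist":0},{"jaw":60,"linear":[0.007,0,0],"twist":0},{"jaw":60,"linear":[0.005,0,0],"twist":0},{"jaw":60,"linear":[0.003,0,0],"twist":0},{"jaw":60,"linear":[0,0,0],"twist":0}]'
python3 -m jog '[{"jaw":60,"linear":[0.002,0,0],"twist":0},{"jaw":60,"linear":[0.002,0,0],"twist":0},{"jaw":60,"linear":[0.001,0,0],"twist":0},{"jaw":60,"linear":[0,0,0],"twist":0},{"jaw":60,"linear":[0,0,0],"twist":0}]'
python3 -m jog '[{"jaw":60,"linear":[0.001,0,0],"twist":0},{"jaw":60,"linear":[0.001,0,0],"twist":0},{"jaw":60,"linear":[0.001,0,0],"twist":0},{"jaw":60,"linear":[0,0,0],"twist":0},{"jaw":60,"linear":[0,0,0],"twist":0}]'
python3 go.py 612 -183.9 28 0.086
```

```text
t: 10.1
tcp_pos: [602.4, -185.3, 28.2]
eef_rot: [-1.571, -0.0, 0.087]
force: [0.5, 1.3, -3.9]
grip_width: 39.0
t: 10.6
tcp_pos: [606.8, -185.1, 28.2]
eef_rot: [-1.571, 0.0, 0.086]
force: [-3.1, -1.1, -3.8]
grip_width: 39.3
t: 11.1
tcp_pos: [609.9, -184.8, 28.2]
eef_rot: [-1.571, 0.0, 0.086]
force: [-3.4, 0.4, -3.3]
grip_width: 39.3
t 11.1 tcp [ 609.9 -184.8   28.2] rot [-1.571  0.     0.086] F [-3.4  0.4 -3.3] w 39.3
shift now axes [2.2 0.2 0.7] shift after-twist axes [2.2 0.2 0.7] twist 0.01
```

```bash
python3 -m jog '[{"jaw":60,"linear":[0.001,0,0],"twist":0},{"jaw":60,"linear":[0.001,0,0],"twist":0},{"jaw":60,"linear":[0,0,0],"twist":0},{"jaw":60,"linear":[0,0,0],"twist":0}]'
python3 -m jog '[{"jaw":60,"linear":[0.001,0,0],"twist":0},{"jaw":60,"linear":[0,0,0],"twist":0},{"jaw":60,"linear":[0,0,0],"twist":0}]'
python3 -m jog '[{"jaw":60,"linear":[0.001,0,0],"twist":0},{"jaw":60,"linear":[0,0,0],"twist":0},{"jaw":60,"linear":[0,0,0],"twist":0}]'
```

```text
t: 11.5
tcp_pos: [611.9, -184.6, 28.2]
eef_rot: [-1.571, 0.0, 0.086]
force: [-4.4, 0.3, -4.4]
grip_width: 39.5
t: 11.8
tcp_pos: [612.9, -184.6, 28.3]
eef_rot: [-1.571, 0.0, 0.086]
force: [-5.1, -0.3, -3.4]
grip_width: 39.2
t: 12.1
tcp_pos: [613.5, -184.6, 28.2]
eef_rot: [-1.571, 0.001, 0.086]
force: [-8.7, -0.8, -1.6]
grip_width: 39.2
```

```bash
python3 -m jog '[{"jaw":60,"linear":[0.0005,0,0],"twist":0},{"jaw":60,"linear":[0,0,0],"twist":0},{"jaw":60,"linear":[0,0,0],"twist":0}]'
python3 look.py l2
python3 -m jog '[{"jaw":60,"linear":[0,0,0],"twist":0},{"jaw":60,"linear":[0,0,0],"twist":0},{"jaw":60,"linear":[0,0,0],"twist":0},{"jaw":60,"linear":[0,0,0],"twist":0},{"jaw":60,"linear":[0,0,0],"twist":0},{"jaw":60,"linear":[0,0,0],"twist":0},{"jaw":60,"linear":[0,0,0],"twist":0},{"jaw":60,"linear":[0,0,0],"twist":0},{"jaw":60,"linear":[0,0,0],"twist":0},{"jaw":60,"linear":[0,0,0],"twist":0}]'
python3 -m jog '[{"jaw":60,"linear":[0,0,0],"twist":0},{"jaw":60,"linear":[0,0,0],"twist":0},{"jaw":60,"linear":[0,0,0],"twist":0},{"jaw":60,"linear":[0,0,0],"twist":0}]'
```

```text
t: 12.4
tcp_pos: [613.5, -184.6, 28.1]
eef_rot: [-1.571, 0.002, 0.086]
force: [-11.4, 0.0, 1.0]
grip_width: 39.2
top casting sil 701
scene casting sil 1176
t: 13.6
tcp_pos: [613.5, -184.6, 28.1]
eef_rot: [-1.571, 0.002, 0.086]
force: [-11.6, -0.1, 1.3]
grip_width: 39.7
t: 14.0
tcp_pos: [613.5, -184.6, 28.1]
eef_rot: [-1.571, 0.002, 0.086]
force: [-10.9, 0.4, 1.0]
grip_width: 39.4
```

View pics/l2.png

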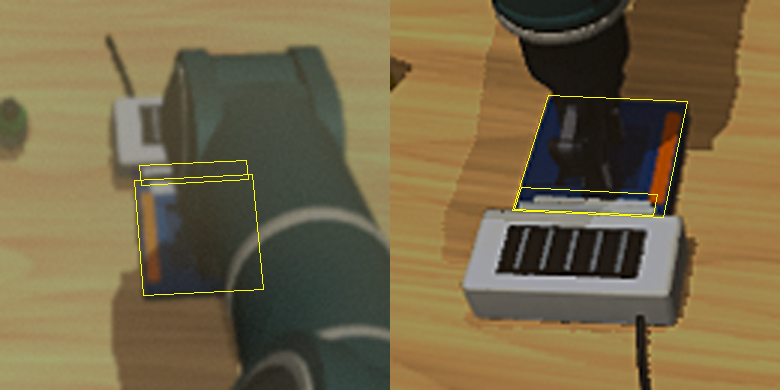

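The plate is home (scene crop 587,205, no gap to the housing) and was held for more than 1.5 s at 11 N. I draw the blank off and turn it a quarter.

```bash
python3 -m jog '[{"jaw":60,"linear":[-0.003,0,0],"twist":0},{"jaw":60,"linear":[-0.006,0,0],"twist":0},{"jaw":60,"linear":[-0.012,0,0],"twist":0},{"jaw":60,"linear":[-0.014,0,0],"twist":0},{"jaw":60,"linear":[-0.012,0,0],"twist":0},{"jaw":60,"linear":[-0.008,0,0],"twist":0},{"jaw":60,"linear":[0,0,0],"twist":0}]'
python3 -m jog '[{"jaw":60,"linear":[0,0,0],"twist":4},{"jaw":60,"linear":[0,0,0],"twist":8},{"jaw":60,"linear":[0,0,0],"twist":8},{"jaw":60,"linear":[0,0,0],"twist":8},{"jaw":60,"linear":[0,0,0],"twist":8},{"jaw":60,"linear":[0,0,0],"twist":8},{"jaw":60,"linear":[0,0,0],"twist":8},{"jaw":60,"linear":[0,0,0],"twist":8},{"jaw":60,"linear":[0,0,0],"twist":8}]'
python3 -m jog '[{"jaw":60,"linear":[0,0,0],"twist":8},{"jaw":60,"linear":[0,0,0],"twist":8},{"jaw":60,"linear":[0,0,0],"twist":6},{"jaw":60,"linear":[0,0,0],"twist":0},{"jaw":60,"linear":[0,0,0],"twist":0}]'
python3 go.py 603.4 -184.9 28.2 -1.485
python3 look.py l3
```

```text
t: 14.7
tcp_pos: [558.8, -189.6, 28.5]
eef_rot: [-1.571, 0.0, 0.086]
force: [0.5, 0.1, -4.4]
grip_width: 39.4
t: 15.6
tcp_pos: [560.4, -188.9, 28.4]
eef_rot: [-1.57, -0.0, -1.106]
force: [-0.1, -0.2, -3.8]
grip_width: 38.9
t: 16.1
tcp_pos: [560.1, -188.8, 28.3]
eef_rot: [-1.571, -0.0, -1.481]
force: [-0.5, -1.0, -3.8]
grip_width: 39.1
t 16.1 tcp [ 560.1 -188.8   28.3] rot [-1.571 -0.    -1.481] F [-0.5 -1.  -3.8] w 39.1
shift now axes [-0.   0.1 43.5] shift after-twist axes [-0.2  0.1 43.5] twist 0.26
scene casting sil 1549
```

View pics/l3.png

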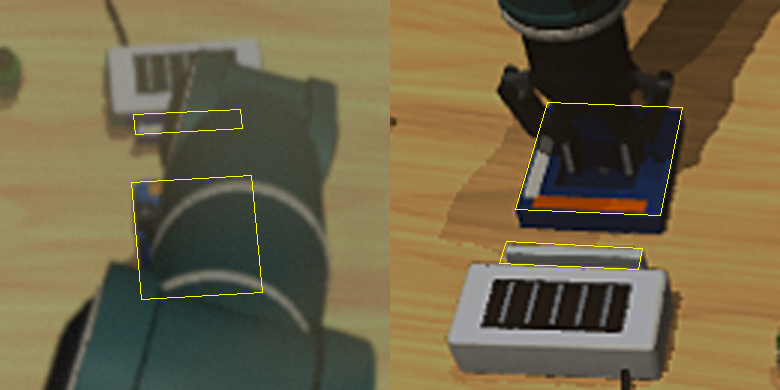

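The plate has sprung out (scene crop 572,255) and the orange edge faces it. I push the orange edge in.

```bash
python3 -m jog '[{"jaw":60,"linear":[0,0,0.005],"twist":0.2},{"jaw":60,"linear":[0,0,0.009],"twist":0},{"jaw":60,"linear":[0,0,0.01],"twist":0},{"jaw":60,"linear":[0,0,0.008],"twist":0},{"jaw":60,"linear":[0,0,0.005],"twist":0},{"jaw":60,"linear":[0,0,0.003],"twist":0},{"jaw":60,"linear":[0,0,0.002],"twist":0},{"jaw":60,"linear":[0,0,0],"twist":0}]'
python3 -m jog '[{"jaw":60,"linear":[0,0,0.002],"twist":0},{"jaw":60,"linear":[0,0,0.002],"twist":0},{"jaw":60,"linear":[0,0,0.002],"twist":0},{"jaw":60,"linear":[0,0,0.001],"twist":0},{"jaw":60,"linear":[0,0,0.001],"twist":0},{"jaw":60,"linear":[0,0,0],"twist":0},{"jaw":60,"linear":[0,0,0],"twist":0}]'
python3 -m jog '[{"jaw":60,"linear":[0,0,0.001],"twist":0},{"jaw":60,"linear":[0,0,0.001],"twist":0},{"jaw":60,"linear":[0,0,0],"twist":0},{"jaw":60,"linear":[0,0,0],"twist":0}]'
python3 go.py 613.5 -184.6 28.2 -1.485
```

```text
t: 17.1
tcp_pos: [601.6, -185.6, 28.2]
eef_rot: [-1.571, 0.0, -1.488]
force: [0.4, -0.0, -4.5]
grip_width: 39.4
t: 17.8
tcp_pos: [609.4, -185.0, 28.2]
eef_rot: [-1.571, 0.0, -1.488]
force: [-3.7, -0.9, -4.2]
grip_width: 39.1
t: 18.2
tcp_pos: [611.5, -184.9, 28.3]
eef_rot: [-1.571, 0.0, -1.488]
force: [-3.9, -1.8, -3.2]
grip_width: 39.2
t 18.2 tcp [ 611.5 -184.9   28.3] rot [-1.571  0.    -1.488] F [-3.9 -1.8 -3.2] w 39.2
shift now axes [-0.1  0.1  2. ] shift after-twist axes [-0.1  0.1  2. ] twist -0.18
```

```bash
python3 -m jog '[{"jaw":60,"linear":[0,0,0.001],"twist":0},{"jaw":60,"linear":[0,0,0.001],"twist":0},{"jaw":60,"linear":[0,0,0],"twist":0},{"jaw":60,"linear":[0,0,0],"twist":0}]'
python3 -m jog '[{"jaw":60,"linear":[0,0,0.001],"twist":0},{"jaw":60,"linear":[0,0,0],"twist":0},{"jaw":60,"linear":[0,0,0],"twist":0}]'
python3 go.py 613.5 -184.6 28.2 -1.485
```

```text
t: 18.6
tcp_pos: [612.8, -184.9, 28.1]
eef_rot: [-1.572, 0.0, -1.488]
force: [-9.5, -1.1, -0.7]
grip_width: 39.1
t: 18.9
tcp_pos: [612.9, -184.9, 28.0]
eef_rot: [-1.574, 0.0, -1.488]
force: [-16.2, -1.9, 4.7]
grip_width: 38.9
t 18.9 tcp [ 612.9 -184.9   28. ] rot [-1.574  0.    -1.488] F [-16.2  -1.9   4.7] w 38.9
shift now axes [-0.2 -0.2  0.6] shift after-twist axes [-0.2 -0.2  0.6] twist -0.18
```

At the stop (16 N). I hold over 1 s, then draw off.

```bash
python3 -m jog '[{"jaw":60,"linear":[0,0,0],"twist":0},{"jaw":60,"linear":[0,0,0],"twist":0},{"jaw":60,"linear":[0,0,0],"twist":0},{"jaw":60,"linear":[0,0,0],"twist":0},{"jaw":60,"linear":[0,0,0],"twist":0},{"jaw":60,"linear":[0,0,0],"twist":0},{"jaw":60,"linear":[0,0,0],"twist":0},{"jaw":60,"linear":[0,0,0],"twist":0},{"jaw":60,"linear":[0,0,0],"twist":0},{"jaw":60,"linear":[0,0,0],"twist":0}]'
python3 look.py l4
python3 -m jog '[{"jaw":60,"linear":[0,0,0],"twist":0},{"jaw":60,"linear":[0,0,0],"twist":0},{"jaw":60,"linear":[0,0,0],"twist":0},{"jaw":60,"linear":[0,0,0],"twist":0},{"jaw":60,"linear":[0,0,0],"twist":0}]'
python3 -m jog '[{"jaw":60,"linear":[0,0,-0.004],"twist":0},{"jaw":60,"linear":[0,0,-0.008],"twist":0},{"jaw":60,"linear":[0,0,-0.014],"twist":0},{"jaw":60,"linear":[0,0,-0.018],"twist":0},{"jaw":60,"linear":[0,0,-0.018],"twist":0},{"jaw":60,"linear":[0,0,-0.018],"twist":0},{"jaw":60,"linear":[0,0,-0.014],"twist":0},{"jaw":60,"linear":[0,0,-0.008],"twist":0},{"jaw":60,"linear":[0,0,0],"twist":0}]'
python3 go.py 515 180 28.2 -1.566
```

```text
t: 19.9
tcp_pos: [613.0, -184.9, 28.1]
eef_rot: [-1.574, 0.0, -1.488]
force: [-15.5, -2.1, 4.7]
grip_width: 39.5
top casting sil 94
scene casting sil 1307
t: 20.6
tcp_pos: [613.0, -184.9, 28.1]
eef_rot: [-1.574, 0.0, -1.488]
force: [-15.0, -0.5, 4.3]
grip_width: 39.2
t: 21.5
tcp_pos: [512.5, -193.1, 28.5]
eef_rot: [-1.57, -0.0, -1.489]
force: [-0.9, -0.4, -3.2]
grip_width: 39.4
t 21.5 tcp [ 512.5 -193.1   28.5] rot [-1.57  -0.    -1.489] F [-0.9 -0.4 -3.2] w 39.4
shift now axes [-3.717e+02  3.000e-01  3.320e+01] shift after-twist axes [-3.731e+02  3.000e-01  4.300e+00] twist 4.44
```

View pics/l4.png

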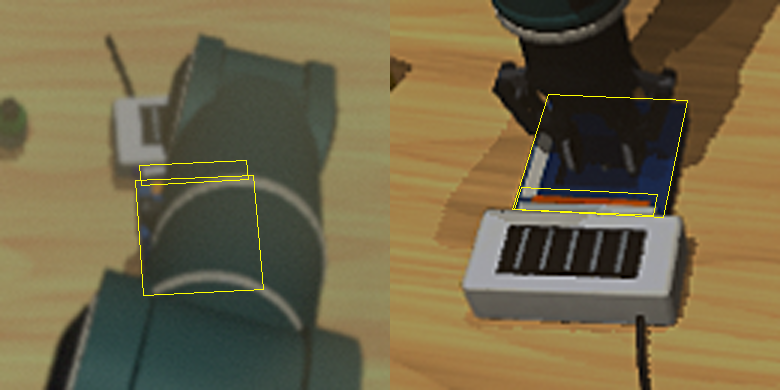

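The orange edge holds the plate home (scene crop 590,205). Now the blank goes over to the bracket.

```bash
python3 -m jog '[{"jaw":60,"linear":[0,0,0],"twist":4.4},{"jaw":60,"linear":[-0.01,0,0],"twist":0},{"jaw":60,"linear":[-0.025,0,0],"twist":0},{"jaw":60,"linear":[-0.03,0,0],"twist":0},{"jaw":60,"linear":[-0.03,0,0],"twist":0},{"jaw":60,"linear":[-0.03,0,0],"twist":0},{"jaw":60,"linear":[-0.03,0,0],"twist":0},{"jaw":60,"linear":[-0.03,0,0],"twist":0}]'
python3 -m jog '[{"jaw":60,"linear":[-0.03,0,0],"twist":0},{"jaw":60,"linear":[-0.03,0,0],"twist":0},{"jaw":60,"linear":[-0.03,0,0],"twist":0},{"jaw":60,"linear":[-0.03,0,0],"twist":0},{"jaw":60,"linear":[-0.03,0,0],"twist":0},{"jaw":60,"linear":[-0.025,0,0],"twist":0},{"jaw":60,"linear":[-0.012,0,0],"twist":0},{"jaw":60,"linear":[0,0,0],"twist":0},{"jaw":60,"linear":[0,0,0],"twist":0}]'
python3 go.py 570 175 28.2 -1.566; python3 b.py | tail -9 | head -3; sed -i 's/(x+40,y,20)/(x+40,y,20)/' look.py; python3 look.py l5
```

```text
t: 22.3
tcp_pos: [512.0, -5.6, 28.4]
eef_rot: [-1.57, 0.0, -1.562]
force: [0.4, 0.2, -3.0]
grip_width: 39.7
t: 23.2
tcp_pos: [510.6, 178.6, 28.2]
eef_rot: [-1.571, -0.0, -1.564]
force: [0.2, 0.0, -3.8]
grip_width: 39.3
t 23.2 tcp [510.6 178.6  28.2] rot [-1.571 -0.    -1.564] F [ 0.2  0.  -3.8] w 39.3
shift now axes [ 4.   0.  59.4] shift after-twist axes [ 3.9  0.  59.4] twist 0.11
(-45, 45, 25) [6.41717e+02 1.60062e+02 6.00000e-03 3.82104e+02]
(-45, 45, 25) [ 6.42098e+02  1.63209e+02 -2.00000e-02  1.40157e+02]
(-45, 45, 25) [6.42192e+02 1.59768e+02 1.10000e-02 2.37940e+02]
top casting sil 59
scene casting sil 1584
```

View pics/l5.png

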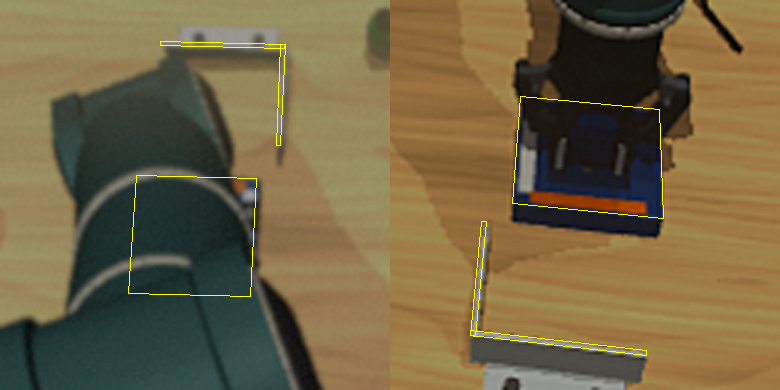

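The bracket rims coincide with the overlay (scene crop back leg 560,345; side leg 480,280). I slide in with a few mm of side clearance and feel for the back leg.

```bash
python3 -m jog '[{"jaw":60,"linear":[0.002,0,0.008],"twist":0.1},{"jaw":60,"linear":[0.003,0,0.016],"twist":0},{"jaw":60,"linear":[0.003,0,0.02],"twist":0},{"jaw":60,"linear":[0.002,0,0.02],"twist":0},{"jaw":60,"linear":[0,0,0.02],"twist":0},{"jaw":60,"linear":[0,0,0.016],"twist":0},{"jaw":60,"linear":[0,0,0.01],"twist":0},{"jaw":60,"linear":[0,0,0.008],"twist":0},{"jaw":60,"linear":[0,0,0.004],"twist":0},{"jaw":60,"linear":[0,0,0],"twist":0}]'
python3 -m jog '[{"jaw":60,"linear":[0,0,0.002],"twist":0},{"jaw":60,"linear":[0,0,0.001],"twist":0},{"jaw":60,"linear":[0,0,0],"twist":0},{"jaw":60,"linear":[0,0,0],"twist":0}]'
python3 -m jog '[{"jaw":60,"linear":[0,0,0.001],"twist":0},{"jaw":60,"linear":[0,0,0.001],"twist":0},{"jaw":60,"linear":[0,0,0],"twist":0},{"jaw":60,"linear":[0,0,0],"twist":0}]'
python3 go.py 639.5 160 28.2 -1.566
```

```text
t: 24.6
tcp_pos: [632.7, 169.5, 28.2]
eef_rot: [-1.571, -0.0, -1.567]
force: [0.4, -0.5, -4.1]
grip_width: 39.2
t: 25.0
tcp_pos: [635.5, 169.6, 28.3]
eef_rot: [-1.571, 0.0, -1.567]
force: [0.7, 1.3, -4.4]
grip_width: 39.5
t: 25.4
tcp_pos: [637.6, 169.6, 28.2]
eef_rot: [-1.571, 0.0, -1.567]
force: [-0.5, -0.3, -4.5]
grip_width: 39.3
t 25.4 tcp [637.6 169.6  28.2] rot [-1.571  0.    -1.567] F [-0.5 -0.3 -4.5] w 39.3
shift now axes [9.6 0.  1.8] shift after-twist axes [9.6 0.  1.8] twist -0.03
```

```bash
python3 -m jog '[{"jaw":60,"linear":[0.003,0,0],"twist":0},{"jaw":60,"linear":[0.003,0,0],"twist":0},{"jaw":60,"linear":[0.001,0,0],"twist":0},{"jaw":60,"linear":[0,0,0],"twist":0},{"jaw":60,"linear":[0,0,0],"twist":0}]'
python3 -m jog '[{"jaw":60,"linear":[0.001,0,0],"twist":0},{"jaw":60,"linear":[0.001,0,0],"twist":0},{"jaw":60,"linear":[0,0,0],"twist":0},{"jaw":60,"linear":[0,0,0],"twist":0}]'
python3 -m jog '[{"jaw":60,"linear":[0.0007,0,0],"twist":0},{"jaw":60,"linear":[0,0,0],"twist":0},{"jaw":60,"linear":[0,0,0],"twist":0}]'
```

```text
t: 25.9
tcp_pos: [637.7, 162.5, 28.3]
eef_rot: [-1.571, 0.0, -1.567]
force: [0.4, -0.3, -4.2]
grip_width: 39.5
t: 26.3
tcp_pos: [637.7, 161.7, 28.4]
eef_rot: [-1.57, 0.001, -1.566]
force: [-0.1, 5.4, -4.2]
grip_width: 39.3
t: 26.6
tcp_pos: [637.8, 161.6, 28.5]
eef_rot: [-1.57, 0.002, -1.566]
force: [1.1, 7.7, -4.5]
grip_width: 39.6
```

```bash
python3 -m jog '[{"jaw":60,"linear":[-0.0005,0,0.001],"twist":0},{"jaw":60,"linear":[0,0,0.001],"twist":0},{"jaw":60,"linear":[0,0,0],"twist":0},{"jaw":60,"linear":[0,0,0],"twist":0}]'
python3 -m jog '[{"jaw":60,"linear":[0,0,0.001],"twist":0},{"jaw":60,"linear":[0,0,0],"twist":0},{"jaw":60,"linear":[0,0,0],"twist":0}]'
python3 -m jog '[{"jaw":60,"linear":[0,0,0.001],"twist":0},{"jaw":60,"linear":[0,0,0],"twist":0},{"jaw":60,"linear":[0,0,0],"twist":0}]'
python3 -c "
from plant import env;s=env.state();print(s['wrist_torque'],s['tcp_pos'],s['force'])"
```

```text
t: 27.0
tcp_pos: [638.2, 161.6, 28.1]
eef_rot: [-1.574, 0.001, -1.566]
force: [-9.9, 5.8, 2.0]
grip_width: 39.2
t: 27.3
tcp_pos: [638.4, 161.6, 28.0]
eef_rot: [-1.575, 0.001, -1.566]
force: [-15.9, 4.5, 6.3]
grip_width: 39.5
t: 27.6
tcp_pos: [639.0, 161.7, 27.9]
eef_rot: [-1.576, 0.001, -1.565]
force: [-19.0, 3.4, 7.8]
grip_width: 39.3
[1.03700104 3.92519768 0.14497725] [639.01424855 161.70783052  27.88942033] [-19.01412053   3.3858424    7.79732606]
```

Contact is felt on both legs. I relax, close the jaws inside the pocket, then press the blank home with the shut fingers at the middle of each wall so that it turns flush.

```bash
python3 -m jog '[{"jaw":60,"linear":[0,0,-0.002],"twist":0},{"jaw":60,"linear":[0,0,-0.0005],"twist":0},{"jaw":40,"linear":[0,0,0],"twist":0},{"jaw":20,"linear":[0,0,0],"twist":0},{"jaw":0,"linear":[0,-0.001,0],"twist":0},{"jaw":0,"linear":[0,0,0],"twist":0},{"jaw":0,"linear":[0,0,0],"twist":0},{"jaw":0,"linear":[0,0,0],"twist":0}]'
python3 -m jog '[{"jaw":0,"linear":[0.006,0,0],"twist":0},{"jaw":0,"linear":[0.006,0,0],"twist":0},{"jaw":0,"linear":[0.004,0,0],"twist":0},{"jaw":0,"linear":[0,0,0],"twist":0}]'
python3 go.py 639 142.5 28.5 -1.566
```

```text
t: 28.4
tcp_pos: [639.3, 160.2, 29.3]
eef_rot: [-1.571, 0.0, -1.567]
force: [-0.8, -0.2, 0.3]
grip_width: 0.2
t: 28.8
tcp_pos: [639.3, 143.6, 29.3]
eef_rot: [-1.571, 0.0, -1.568]
force: [0.1, 0.6, -0.1]
grip_width: 0.3
t 28.8 tcp [639.3 143.6  29.3] rot [-1.571  0.    -1.568] F [ 0.1  0.6 -0.1] w 0.3
shift now axes [ 1.1  0.8 -0.3] shift after-twist axes [ 1.1  0.8 -0.3] twist -0.09
```

```bash
python3 -m jog '[{"jaw":0,"linear":[0.001,0,0],"twist":0},{"jaw":0,"linear":[0.001,0,0],"twist":0},{"jaw":0,"linear":[0,0,0],"twist":0},{"jaw":0,"linear":[0,0,0],"twist":0}]'
python3 -m jog '[{"jaw":0,"linear":[0.001,0,0],"twist":0},{"jaw":0,"linear":[0.0005,0,0],"twist":0},{"jaw":0,"linear":[0,0,0],"twist":0},{"jaw":0,"linear":[0,0,0],"twist":0}]'
```

```text
t: 29.2
tcp_pos: [639.3, 142.9, 29.3]
eef_rot: [-1.571, 0.001, -1.566]
force: [-0.0, 3.9, -0.1]
grip_width: 0.3
t: 29.6
tcp_pos: [639.2, 142.5, 29.4]
eef_rot: [-1.57, 0.002, -1.565]
force: [0.1, 9.6, -2.0]
grip_width: -0.0
```

Now the same against the back leg.

```bash
python3 -m jog '[{"jaw":0,"linear":[-0.006,0,0],"twist":0},{"jaw":0,"linear":[-0.008,0,0.004],"twist":0},{"jaw":0,"linear":[-0.006,0,0.006],"twist":0},{"jaw":0,"linear":[0,0,0.006],"twist":0},{"jaw":0,"linear":[0,0,0.002],"twist":0},{"jaw":0,"linear":[0,0,0],"twist":0},{"jaw":0,"linear":[0,0,0],"twist":0}]'
python3 -m jog '[{"jaw":0,"linear":[0,0,0.001],"twist":0},{"jaw":0,"linear":[0,0,0.001],"twist":0},{"jaw":0,"linear":[0,0,0.001],"twist":0},{"jaw":0,"linear":[0,0,0],"twist":0},{"jaw":0,"linear":[0,0,0],"twist":0}]'
python3 -m jog '[{"jaw":0,"linear":[0,0,0.001],"twist":0},{"jaw":0,"linear":[0,0,0],"twist":0},{"jaw":0,"linear":[0,0,0],"twist":0}]'
```

```text
t: 30.3
tcp_pos: [657.2, 160.4, 29.2]
eef_rot: [-1.571, -0.0, -1.567]
force: [-0.1, 0.2, -0.1]
grip_width: 0.1
t: 30.8
tcp_pos: [659.8, 160.8, 29.2]
eef_rot: [-1.572, -0.0, -1.567]
force: [-4.3, -1.0, 3.6]
grip_width: -0.0
t: 31.1
tcp_pos: [659.9, 160.9, 29.1]
eef_rot: [-1.574, -0.0, -1.566]
force: [-12.2, -1.4, 7.8]
grip_width: -0.0
```

```bash
python3 -m jog '[{"jaw":0,"linear":[0,0,-0.005],"twist":0},{"jaw":0,"linear":[0,0,-0.01],"twist":0},{"jaw":0,"linear":[0,0,-0.005],"twist":0},{"jaw":0,"linear":[0,-0.01,0],"twist":0},{"jaw":0,"linear":[0,-0.025,0],"twist":0},{"jaw":0,"linear":[0,-0.04,0],"twist":0},{"jaw":0,"linear":[0,-0.04,0],"twist":0},{"jaw":0,"linear":[0,-0.03,-0.03],"twist":0},{"jaw":0,"linear":[0.03,-0.03,-0.04],"twist":0},{"jaw":0,"linear":[0.04,0,-0.03],"twist":0}]'
python3 -m jog '[{"jaw":0,"linear":[0.04,0,-0.03],"twist":0},{"jaw":0,"linear":[0.04,0,-0.03],"twist":0},{"jaw":0,"linear":[0.04,0,-0.03],"twist":0},{"jaw":0,"linear":[0.04,0,-0.03],"twist":0},{"jaw":0,"linear":[0.04,0,0],"twist":0},{"jaw":0,"linear":[0.04,0,0],"twist":0},{"jaw":0,"linear":[0,0,0],"twist":0}]'
cat > f.py <<'E'
from h import *
D={c:env.camera(c) for c in("top","scene")}
V=[]
for c in D:
    L=env.silhouettes(c,"casting")
    if L: V.append((D[c],L[0]["pixels"]));print(c,L[0]["location"],L[0]["confidence"],L[0]["pixels"].sum())
for W in(V,V[:1],V[1:]): print(np.round(fit("casting",W,(639,161,[-.03,.03])),3))
ims=[]
for c,d in D.items():
    c0,r0=(proj(d,[[630,155,20]])[0]-[32,32]).astype(int)
    im=cv2.resize(d["img"][r0:r0+65,c0:c0+65],None,fx=6,fy=6,interpolation=cv2.INTER_CUBIC);ims.append(cv2.convertScaleAbs(im,alpha=1.5))
cv2.imwrite("pics/f.png",np.hstack(ims))
E
python3 f.py
```

```text
t: 32.1
tcp_pos: [547.3, 96.4, 204.0]
eef_rot: [-1.565, 0.002, -1.563]
force: [1.4, -2.4, 0.4]
grip_width: -0.0
t: 32.8
tcp_pos: [427.9, -150.5, 201.2]
eef_rot: [-1.569, -0.001, -1.573]
force: [0.6, 0.5, -0.7]
grip_width: -0.2
top [146.1, 257.2] 0.64 1513
scene [283.2, 390.2] 0.95 2207
[6.37224e+02 1.61095e+02 1.00000e-03 6.35109e+02]
[6.38850e+02 1.60324e+02 3.30000e-02 1.22464e+02]
[ 6.18556e+02  1.61249e+02 -4.00000e-03  4.11767e+02]
```

View pics/f.png

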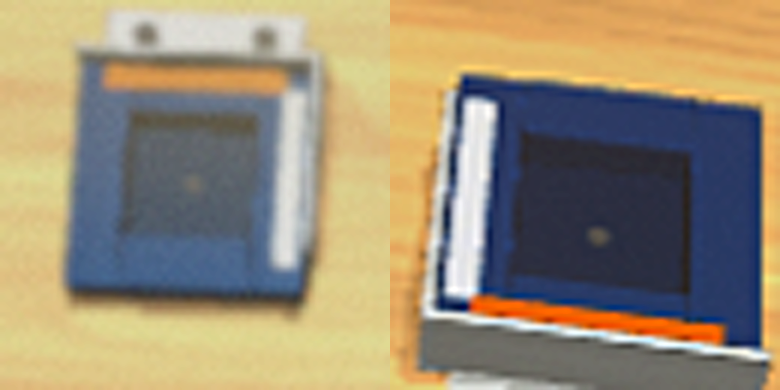

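The blank sits in the corner: orange edge along the back leg (top crop 195,75) and white edge along the side leg (top crop 295,180), with no visible gap in either view. Handing in.

```bash
python3 -c "
from h import *
d=env.camera('top')
for n in('pigment','cup','sticks'): print(n,[np.round(ground(d,x['location'],40)).tolist() for x in env.spot_in('top',n)[:1]])
print(env.sign_off())"
```

```text
pigment [[716.0, 3.0, 40.0]]
cup [[518.0, 442.0, 40.0]]
sticks [[568.0, -449.0, 40.0]]
the job is handed in; nothing more can be done
None
```

The job is handed in at about 33 s of robot time: both edges were cured at the white lamp in the order asked, and the blank now sits in the bracket.

- **Handling:** I held the blank by spreading the jaws inside its pocket and slid it flat throughout.
- **White edge:** pushed until the plate hit its stop and held over 1.5 s at about 11 N. The next picture showed the plate sprung out again.
- **Orange edge:** after the quarter turn, pushed to the stop and held over 1.5 s at about 15 N. I did not take a picture of the plate springing out afterwards.
- **Bracket:** I seated the blank against both legs, let go, and pressed it home once more on each side with shut fingers (about 10–12 N). The arm was clear before I handed in.

**Last checks:**
- The final close picture shows the blank against both legs with no visible gap in either view.
- The pose fits disagreed. The top camera put the blank at (638.9, 160.3) mm, which matches where contact was felt. It gave a yaw of 0.033 rad, against about -0.02 to 0.04 for the bracket.
- The scene camera fit was about 20 mm off in x, which I put down to the leg hiding part of the blank, so I did not use it.
- The cup, bottle and pot read 5–8 mm farther in x than at the start, all in the same direction. The robot never came near them, so I take this as detection scatter, but I did not check it further.

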